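Lay out the empanada table

TASK

Lay out the empanada table: stand the ramekin midway between the orange press and the pie tin, in line with their centres, with its wooden lid centred on top, and stand the steel cutter in the middle of the pie tin. Put the glass measuring cup behind the ramekin (square to the press-tin row, on the side away from the robot) with a gap of about 3 cm between their round walls, and the salt shaker in the same row on the other side of the press from the tin, about 3 cm from the press's rim. Everything must stand upright; leave the pepper mill, the jar and the wooden spoon where they are.

Things in the scene. Friction and masses are not known exactly. Their poses are not given: they have to be found in the camera images.
- press: Orange plastic empanada press, open flat, fixed: round dish 136 mm across, rim 18 mm high, hinge bar across it along its y axis, flat handle tabs (13 mm high) on its +x and -x sides reaching 100 mm from the centre. Origin: centre of the underside. Its y axis is the row line: the tin's centre lies on it, 255-270 mm away at +y or -y. Its +x points away from the robot (within 0.15 rad of world x).
- tin: Round aluminium pie tin, fixed to the table: 136 mm across the rolled rim, 24 mm high, flaring walls, flat inner floor 100 mm across and 4 mm above the table. Origin: centre of the underside.
- ramekin: Loose white ceramic ramekin, an open round pot with a fluted side, 62 to 64 mm outside diameter, 42 mm high, wall 4 mm, about 0.14 kg. Origin: centre of the underside; z up.
- lid: Loose pale wooden lid of the ramekin: flat disc 68 mm across and 8 mm thick, plain flat underside, with a round knob 22 mm across standing 24 mm above the disc (32 mm overall), about 0.05 kg. Origin: centre of the underside; z up. It simply rests on the ramekin's rim.
- cup: Loose glass measuring cup, open, round, 58 to 60 mm outside diameter, 70 mm high, wall 3 mm, about 0.16 kg. A loop handle on its +y side reaches 58 mm from the axis (8 mm thick, between 14 and 62 mm high); a small spout lip on its -y side at the rim. Origin: centre of the underside on the cup's axis (handle not counted); z up.
- cutter: Loose plain steel pastry cutter: an upright open tube, 50 mm outside diameter, 50 mm high, wall 2.5 mm, about 0.06 kg; same either way up. Origin: centre of the underside; z up.
- shaker: Loose salt shaker: white ceramic cylinder 42 mm in diameter with a domed steel cap, 72 mm high overall (straight-sided up to 52 mm), about 0.12 kg. Origin: centre of the underside; z up.
- mill: Bystander: turned wooden pepper mill, 54 mm across, 150 mm high, standing beyond the work. Origin: centre of the underside.
- jar: Bystander: glass jar with a steel cap, 68 mm across, 100 mm high, standing beyond the work. Origin: centre of the underside.
- spoon: Bystander: wooden spoon 200 mm long lying flat near the robot's left side. Origin: underside near its middle; x along the spoon.
There are look-alikes about, which are no part of the job. What is shaped like the cup but yellow is not meant.

How it is judged:
By the outcome, as a careful person would: the job done as asked, in the order asked, and still so for the second after the job is handed in, with the robot touching nothing.
It also fails if it takes over 138 s, if anything falls off the work surface, if the arm or the gripper's body presses on something with over 40 N, if the wrist force passes 120 N, or if a joint passes its speed limit or range.

ROBOT

A 6-joint arm with a two-finger parallel gripper is mounted at the origin on the work surface. World frame = base frame: x ahead of the robot, y to its left, z up, the work surface at z = 0. Lengths are in m, angles in rad, forces in N, time in s.
With the tool pointing down it reaches from about 0.3 to 0.775 m from the base axis. Payload 14.6 kg.
Tool frame: the origin (TCP) lies on the centre line of the jaws, within the pads' length; the fingertips stand 14 mm ahead of it and the grasp point (between the pads) lies 5 mm behind it; z points along the fingers, y is the line along which they close (so a half turn about z gives the same grasp; the last joint's range is limited). The gripper opens to 94 mm and grips with 3 to 60 N. Pads are 16 mm wide; open, the fingers measure 119 mm over their backs; the gripper's body (75 mm by 177 mm) begins 78 mm behind the grasp point.
Start: joints at [-1.238, 0.3, 1.521, -0, 1.321, -0.067], TCP at [0.214, -0.507, 0.219] pointing down, gripper open.
Joint ranges: [-3.03, 3.03], [-0.79, 2.21], [0.23, 2.52], [-1.04, 4.18], [0, 3.07], [-2.55, 2.55]. Speed limits (rad/s): [2.22, 2.22, 2.57, 3.14, 3.14, 3.14].

INTERFACE

Orientations are given as a unit quaternion [x, y, z, w].
In Python, from rig import robot gives the robot as it stands.
- The arm moves only by the tool send_rows, never from a script. Its argument "series" is a list of rows, each a list of 6 numbers: the shift along the tool's x, y, z in units of 30 mm (1.0 is 30 mm), then the turn, a rotation vector about the tool's x, y, z in degrees. In form: [[tx, ty, tz, rx, ry, rz], ...]. A call has 1 to 8 rows; each row is the pose to reach, as a shift and turn from the pose commanded when the call began, along the tool's axes at that moment; what a row does not reach only later rows make up. A row lasts 1/12 s, in which the tool goes at most 41.7 mm and 7.16 degrees, less where a joint would pass 70% of its speed; a pose out of reach is approached as far as the arm can. A call with a gripper value outside its range is refused whole. "grip" is the finger opening in mm, from 0 to 94, set as the call begins (left out, the last holds). The fingers move at their own pace and stop on an object; the grip force is fixed at half the most. Time passes only in rows, so rows that repeat a pose let the fingers close. It gives the time, the measured TCP pose, the force, the opening and the grip force at its end, in the units of the state.
- robot.observe(): the state, without advancing time (a new reading comes with each control period).
- robot.snapshot(name): name is "side" or "top" or "wrist"; returns a dict with "img" (420x560x3 uint8, blue, green, red), "fx", "fy", "cx", "cy" (pixels), "rvec" (rotation vector, rad) and "tvec" (3), from world to camera coordinates, as OpenCV has them. Camera axes: x right, y down, z forward; pixel columns grow to the right and rows downward; lengths in m; the calibration is good to about 2 mm. A picture is of the moment at which its call begins. There is no depth.
- robot.hand_in(): hands the job in; it is judged then, once.
The state is a dict: "time": time; "joint_pos": joint angles; "joint_velocities": joint speeds; "joint_torque": joint torques, N m; "position": TCP position; "orientation": TCP orientation; "ft_force": force on the tool from outside, world axes, zero at the start; "wrist_torque": the same for the moment, N m; "opening": opening from 0.0 (shut) to 1.0 (fully open); "grip_force": force on a finger pad.
Only numpy, scipy, OpenCV 4.12 (cv2) and the standard library are available. Lean on these libraries where they do the work, as an engineer would, in place of code of your own. Each camera call takes 0.05 s, during which the arm holds its last target. There are 200 camera calls.

## Working session

There is one attempt and no reset: what is moved stays moved. The work goes in short steps, Python scripts to look and compute and a tool call to move; the robot and the scene stay as the last step left them, time stands still between calls to the robot, and variables do not carry over. Pictures are saved under pics/ and viewed, at most 14 in all, crops included, and the job is handed in when it is done.

Besides the shell and the picture viewer there is one more tool, called after "Request:" as name([rows], argument=value, ...), one row to a line, values as JSON. send_rows: Moves the arm, as the interface text tells. Its arguments: {"type":"object","properties":{"series":{"type":"array"},"grip":{"type":"number"}},"required":["series"]}

```bash
mkdir -p pics; ls; python3 - <<'E'
from rig import robot
import cv2
s=robot.observe();print(s)
for n in("side","top","wrist"):
    c=robot.snapshot(n);cv2.imwrite(f"pics/{n}0.png",c["img"]);print(n,c["fx"],c["cx"],c["cy"],c["rvec"],c["tvec"])
E
```

```text
pics
{'time': 0.0, 'joint_pos': array([-1.23757128e+00,  3.00476802e-01,  1.52157520e+00, -1.78594891e-05,
        1.32072824e+00, -6.66227485e-02]), 'joint_velocities': array([-0.00162392, -0.00052848, -0.00167064, -0.00014543,  0.00022811,
       -0.00068574]), 'joint_torque': array([ 3.68675855e-04, -5.31807268e+01, -3.52736449e+01,  7.08416803e-02,
        2.43924907e-02, -8.80518724e-05]), 'position': array([ 0.214002  , -0.5063851 ,  0.21888569]), 'orientation': array([ 9.80081081e-01,  1.98596881e-01, -8.74937903e-05, -5.87381244e-04]), 'ft_force': array([ 0.40630288, -0.28982293,  0.64814627]), 'wrist_torque': array([ 0.02060962,  0.00879856, -0.00187497]), 'grip_force': 0.0, 'opening': 0.9970157486935605}
side 468.7965461097746 278.911273771738 201.96084639628702 [ 0.98442987 -2.44526545  1.04109398] [0.38842614 0.25727305 1.02367967]
top 457.3528050464805 285.46368353830223 208.2529329620663 [ 2.16655185 -2.12917378  0.10284302] [0.05093591 0.52493774 1.11404465]
wrist 292.4890384814424 279.8023601922886 212.86271903956344 [-2.4250889   1.60839761  0.21647035] [-0.5490447  -0.02766527  0.39186414]
```

View pics/top0.png

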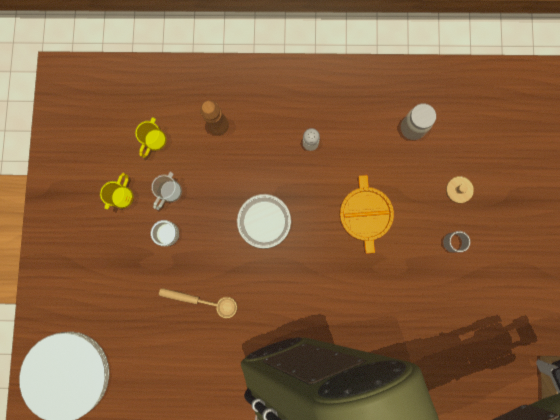

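View pics/side0.png

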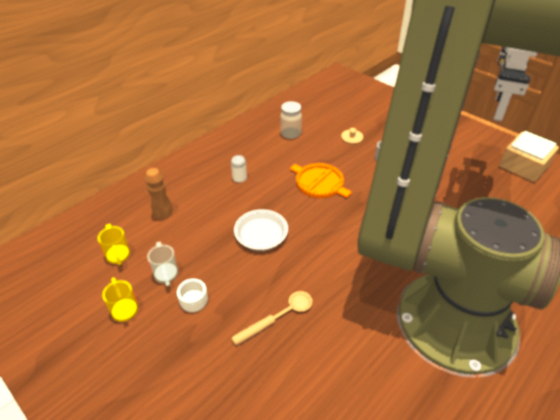

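The top view shows the tin at (264,221), press at (367,214), ramekin at (164,234), clear cup at (166,189), shaker at (311,139), lid at (460,190) and cutter at (458,242). The cup-like candidates are the clear one at (166,189) and yellow ones at (150,136) and (117,193); the clear one fits the description. The white plate at (65,375) is a large round thing but not the tin. Next, enlarged crops.

```bash
cat > h.py <<'E'
import cv2,numpy as np
from rig import robot
def cal(c):
    K=np.array([[c["fx"],0,c["cx"]],[0,c["fy"],c["cy"]],[0,0,1.]]);return K,cv2.Rodrigues(np.array(c["rvec"]))[0],np.array(c["tvec"]).ravel()
def onz(c,p,z):
    K,R,t=cal(c);C=-R.T@t;d=R.T@np.linalg.inv(K)@np.array([p[0],p[1],1.]);return (C+d*(z-C[2])/d[2])
def tri(cs,ps):
    A=[];b=[]
    for c,p in zip(cs,ps):
        K,R,t=cal(c);C=-R.T@t;d=R.T@np.linalg.inv(K)@np.array([p[0],p[1],1.]);d/=np.linalg.norm(d);M=np.eye(3)-np.outer(d,d);A.append(M);b.append(M@C)
    return np.linalg.lstsq(np.vstack(A),np.hstack(b),rcond=None)[0]
def proj(c,X):
    K,R,t=cal(c);return cv2.projectPoints(np.array(X,float).reshape(-1,3),np.array(c["rvec"]),t,K,None)[0].reshape(-1,2)
def crop(img,x,y,w,h,s):
    return cv2.resize(img[y:y+h,x:x+w],None,fx=s,fy=s,interpolation=cv2.INTER_CUBIC)
E
python3 - <<'E'
from h import *
t=robot.snapshot("top");s=robot.snapshot("side")
I=t["img"];a=crop(I,90,110,110,150,4)   # left
cv2.imwrite("pics/a.png",np.hstack([crop(I,130,160,66,100,6),crop(I,432,170,66,100,6)]))
cv2.imwrite("pics/b.png",np.vstack([crop(I,220,115,200,150,4)]))
cv2.imwrite("pics/c.png",crop(s["img"],80,120,320,200,2.5))
print("cams",[-(cal(c)[1].T@cal(c)[2]) for c in(t,s)])
# base-level points
for n,p in dict(tin=(264,221),press=(367,214),ram=(164,234),cup=(171,190),sh=(311,146),lid=(460,190),cut=(458,242)).items(): print(n,onz(t,p,0.0).round(3))
E
```

```text
cams [array([0.38689894, 0.03090084, 1.16987347]), array([-0.12173897,  0.66775667,  0.89680824])]
tin [0.494 0.115 0.   ]
press [ 0.516 -0.148  0.   ]
ram [0.456 0.373 0.   ]
cup [0.571 0.36  0.   ]
sh [ 0.693 -0.003  0.   ]
lid [ 0.582 -0.386  0.   ]
cut [ 0.449 -0.378  0.   ]
```

View pics/a.png

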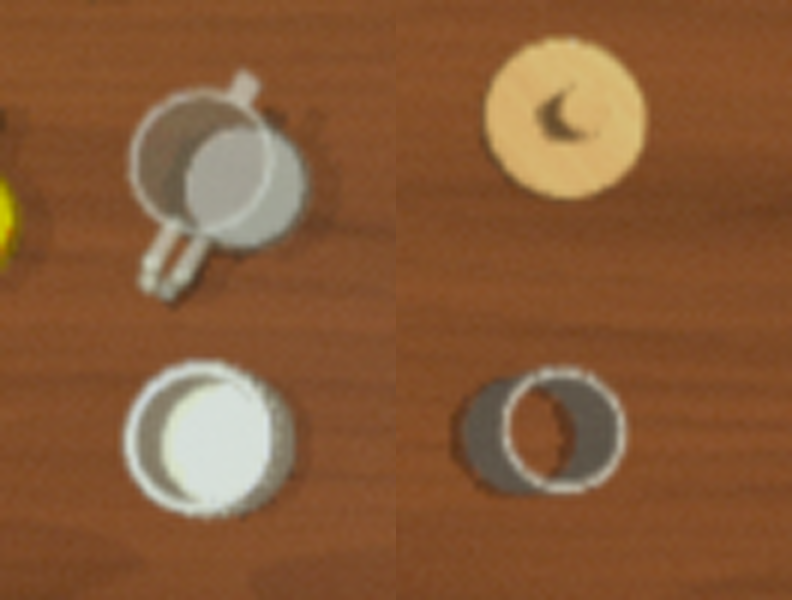

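View pics/b.png

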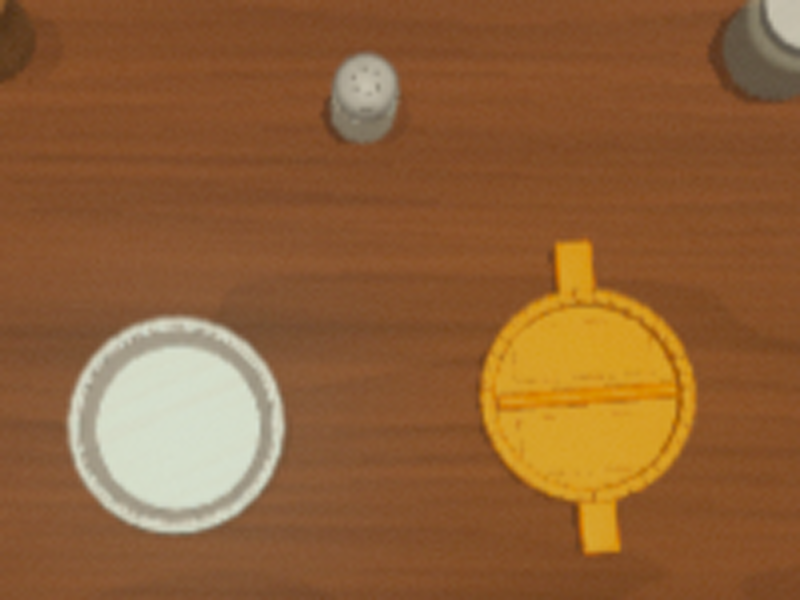

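View pics/c.png

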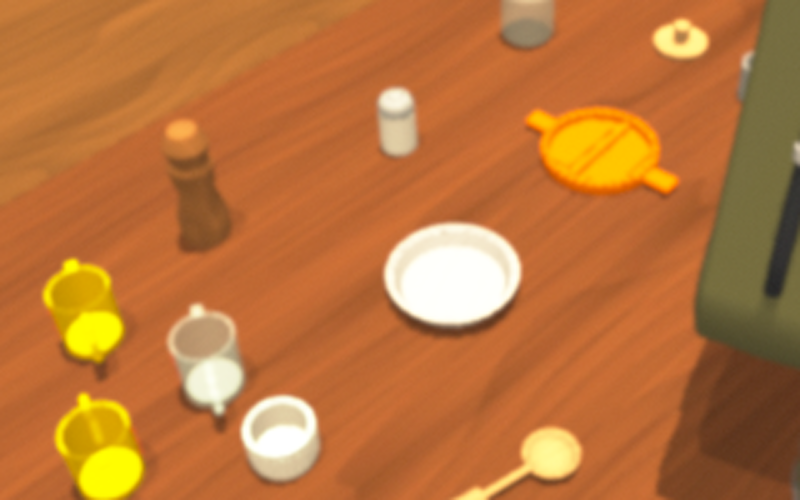

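Crops show the clear cup (rim centre (202,161), handle at (160,275)), ramekin rim (199,439), lid disc (565,118) and cutter rim (564,430) in a.png. b.png has the tin rim centre (176,425), press (588,395) and shaker cap (366,87). In c.png the cup rim is at (203,342), ramekin rim (280,423), knob (682,25) and shaker cap (396,93).

```bash
python3 - <<'E'
from h import *
t=robot.snapshot("top");s=robot.snapshot("side")
A=lambda x,y:(130+x/6-.42,160+y/6-.42)
A2=lambda x,y:(432+(x-396)/6-.42,170+y/6-.42)
B=lambda x,y:(220+x/4-.375,115+y/4-.375)
C=lambda x,y:(80+x/2.5-.3,120+y/2.5-.3)
P={}
for n,p,z in[("cuprim",A(202,161),.07),("cupbase",A(245,187),.004),("handle",A(160,275),.038),("spout",A(247,85),.066),("ram",A(199,439),.042),("lid",A2(565,118),.008),("cut",A2(564.5,430.5),.05),("tin",B(176.5,425.5),.024),("press",B(588.5,395),.018),("sh",B(366,85),.072),("h1",B(497,402),.018),("h2",B(676,390),.018),("t1",B(575,270),.013),("t2",B(600,527),.013)]:
    P[n]=onz(t,p,z);print(n,P[n].round(4))
for n,p,q in[("cup",A(202,161),C(203,342)),("ram",A(199,439),C(280,423)),("tin",B(176.5,425.5),C(452,268)),("press",B(588.5,395),C(600,147)),("sh",B(366,85),C(396,93))]: print("tri",n,tri([t,s],[p,q]).round(4))
d=P["tin"]-P["press"];print(np.linalg.norm(d[:2]),np.degrees(np.arctan2(-d[0],d[1])),"hinge",np.degrees(np.arctan2(*(P["h2"]-P["h1"])[:2]*[1,-1])),"tabs",P["t1"]-P["t2"])
print("mid",(P["tin"]+P["press"])/2)
E
```

```text
cuprim [0.5686 0.3599 0.07  ]
cupbase [0.5684 0.3603 0.004 ]
handle [0.5253 0.3847 0.038 ]
spout [0.6012 0.3441 0.066 ]
ram [0.4566 0.3636 0.042 ]
lid [ 0.5828 -0.3828  0.008 ]
cut [ 0.4478 -0.3643  0.05  ]
tin [0.4918 0.1144 0.024 ]
press [ 0.5159 -0.145   0.018 ]
sh [ 0.6997 -0.0008  0.072 ]
h1 [ 0.5106 -0.0874  0.018 ]
h2 [ 0.52   -0.1999  0.018 ]
t1 [ 0.5967 -0.1374  0.013 ]
t2 [ 0.4332 -0.1527  0.013 ]
tri cup [0.5702 0.3631 0.0584]
tri ram [0.4569 0.3641 0.0411]
tri tin [0.4928 0.1153 0.024 ]
tri press [ 0.5175 -0.1459  0.0093]
tri sh [ 0.7002 -0.      0.0732]
0.2604746968609969 5.32944644876662 hinge 4.799545302958118 tabs [0.16352057 0.01538637 0.        ]
mid [ 0.50384959 -0.0153107   0.021     ]
```

```bash
cat > d.py <<'E'
# usage: d.py "x,y,z,psi" ... : row values from current pose (psi = world angle of tool y, deg)
import sys,numpy as np
from rig import robot
from scipy.spatial.transform import Rotation as R
s=robot.observe();p=np.array(s["position"]);q=R.from_quat(s["orientation"]);M=q.as_matrix()
print("t",round(s["time"],2),"p",p.round(4),"psi",np.degrees(np.arctan2(M[1,1],M[0,1])).round(2),"op",round(s["opening"]*94,1),"gf",round(s["grip_force"],1),"F",np.round(s["ft_force"],1),"j",np.round(s["joint_pos"],2))
for a in sys.argv[1:]:
    x,y,z,f=map(float,a.split(","));f=np.radians(f);c,n=np.cos(f),np.sin(f)
    T=R.from_matrix(np.array([[-n,c,0],[c,n,0],[0,0,-1.]]))
    print(a,"->",(M.T@(np.array([x,y,z])-p)/.03).round(2).tolist()+(q.inv()*T).as_rotvec(degrees=True).round(1).tolist())
E
python3 d.py .42,-.1,.21,-54 .4566,.3636,.16,-40 .44,.25,.2,-40
```

```text
t 0.35 p [ 0.214  -0.5066  0.2193] psi -67.09 op 94.3 gf 0.0 F [-0.1  0.5  0.4] j [-1.24  0.3   1.52 -0.    1.32 -0.07]
.42,-.1,.21,-54 -> [11.6, -9.81, 0.31, -0.0, -0.0, -13.1]
.4566,.3636,.16,-40 -> [18.74, -23.57, 1.98, -0.0, -0.0, -27.1]
.44,.25,.2,-40 -> [16.75, -20.3, 0.65, -0.0, -0.0, -27.1]
```

Request:
send_rows([
  [7.6, -6.4, 0.2, 0, 0, -13],
  [7.6, -6.4, 0.2, 0, 0, -13],
  [7.6, -6.4, 0.2, 0, 0, -13],
  [7.6, -6.4, 0.2, 0, 0, -13],
  [7.6, -6.4, 0.2, 0, 0, -13],
  [7.6, -6.4, 0.2, 0, 0, -13],
  [7.6, -6.4, 0.2, 0, 0, -13],
  [7.6, -6.4, 0.2, 0, 0, -13],
])

```text
time: 1.02
position: [0.351, -0.2368, 0.2136]
orientation: [0.951, 0.31, 0.0, -0.0]
ft_force: [-0.1, 0.1, 0.5]
opening: 0.996
grip_force: 0.0
```

```bash
python3 d.py .42,.1,.2,-45 .4566,.3636,.16,-40
```

```text
t 1.02 p [ 0.351  -0.2368  0.2136] psi -53.88 op 93.6 gf 0.0 F [-0.1  0.1  0.5] j [-0.68  0.02  1.86  0.    1.26  0.26]
.42,.1,.2,-45 -> [8.48, -7.71, 0.46, 0.0, -0.0, -8.9]
.4566,.3636,.16,-40 -> [14.64, -14.09, 1.8, 0.0, -0.0, -13.9]
```

Request:
send_rows([
  [7.3, -7.05, 0.9, 0, 0, -14],
  [7.3, -7.05, 0.9, 0, 0, -14],
  [7.3, -7.05, 0.9, 0, 0, -14],
  [7.3, -7.05, 0.9, 0, 0, -14],
  [7.3, -7.05, 0.9, 0, 0, -14],
  [7.3, -7.05, 0.9, 0, 0, -14],
  [7.3, -7.05, 0.9, 0, 0, -14],
  [7.3, -7.05, 0.9, 0, 0, -14],
])

```text
time: 1.68
position: [0.4028, 0.0624, 0.1862]
orientation: [0.906, 0.423, 0.0, -0.0]
ft_force: [0.8, -1.2, 0.1]
opening: 1.0
grip_force: 0.0
```

Request:
send_rows([
  [8.8, -5.1, 0.9, 0, 0, 0],
  [8.8, -5.1, 0.9, 0, 0, 0],
  [8.8, -5.1, 0.9, 0, 0, 0],
  [8.8, -5.1, 0.9, 0, 0, 0],
  [8.8, -5.1, 0.9, 0, 0, 0],
  [8.8, -5.1, 0.9, 0, 0, 0],
  [8.8, -5.1, 0.9, 0, 0, 0],
  [8.8, -5.1, 0.9, 0, 0, 0],
])

```text
time: 2.35
position: [0.4556, 0.3631, 0.1584]
orientation: [0.906, 0.423, -0.0, -0.0]
ft_force: [-0.7, -0.4, 0.8]
opening: 0.999
grip_force: 0.0
```

```bash
python3 d.py .4566,.3636,.16,-40  .4566,.3636,.022,-40; python3 -c "
from h import *
c=robot.snapshot('wrist');cv2.imwrite('pics/w1.png',c['img']);print(proj(c,[[.4566,.3636,.042],[.5686,.36,.07]]))"
```

```text
t 2.35 p [0.4556 0.3631 0.1584] psi -39.96 op 93.9 gf 0.0 F [-0.7 -0.4  0.8] j [0.61 0.43 1.5  0.   1.22 1.31]
.4566,.3636,.16,-40 -> [0.03, 0.01, -0.05, -0.0, 0.0, 0.0]
.4566,.3636,.022,-40 -> [0.03, 0.02, 4.55, -0.0, 0.0, 0.0]
[[280.87299059 211.48879262]
 [385.17175445 141.24936138]]
```

View pics/w1.png

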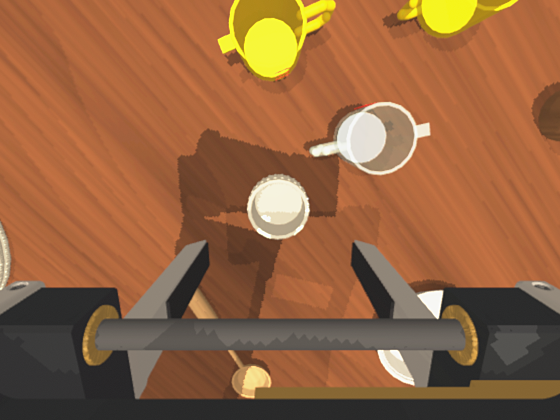

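The wrist view shows the ramekin rim centred at (278,208), where my estimate predicts (281,211), so they agree to about 3 mm. The clear cup is at (380,138), with its handle pointing away from the jaws.

Request:
send_rows([
  [0.03, 0.02, 1.2, 0, 0, 0],
  [0.03, 0.02, 2.4, 0, 0, 0],
  [0.03, 0.02, 3.4, 0, 0, 0],
  [0.03, 0.02, 4.2, 0, 0, 0],
  [0.03, 0.02, 4.55, 0, 0, 0],
  [0.03, 0.02, 4.55, 0, 0, 0],
  [0.03, 0.02, 4.55, 0, 0, 0],
])

```text
time: 2.98
position: [0.4572, 0.3595, 0.0237]
orientation: [0.907, 0.422, 0.0, -0.0]
ft_force: [-0.5, -0.8, 1.0]
opening: 1.002
grip_force: 0.0
```

Request:
send_rows([
  [0, 0, 0, 0, 0, 0],
  [0, 0, 0, 0, 0, 0],
  [0, 0, 0, 0, 0, 0],
  [0, 0, 0, 0, 0, 0],
  [0, 0, 0, 0, 0, 0],
  [0, 0, 0, 0, 0, 0],
  [0, 0, 0, 0, 0, 0],
  [0, 0, 0, 0, 0, 0],
], grip=40)

```text
time: 3.65
position: [0.4569, 0.3597, 0.0235]
orientation: [0.907, 0.422, 0.0, -0.0]
ft_force: [-1.7, -0.7, 6.1]
opening: 0.666
grip_force: 30.0
```

```bash
python3 d.py .4566,.3636,.14,-40 .50,.15,.14,-20 .5038,-.0153,.12,5
```

```text
t 3.65 p [0.4569 0.3597 0.0235] psi -40.09 op 62.6 gf 30.0 F [-1.7 -0.7  6.1] j [0.6  0.6  1.59 0.   0.95 1.3 ]
.4566,.3636,.14,-40 -> [0.1, -0.09, -3.88, 0.0, -0.0, -0.1]
.50,.15,.14,-20 -> [-4.42, 5.6, -3.89, 0.0, -0.0, -20.1]
.5038,-.0153,.12,5 -> [-8.55, 9.25, -3.22, 0.0, -0.0, -45.1]
```

Request:
send_rows([
  [0, 0, -1.2, 0, 0, 0],
  [0, 0, -2.4, 0, 0, 0],
  [-0.4, 0.4, -3.3, 0, 0, -2],
  [-1.3, 1.4, -3.3, 0, 0, -7],
  [-2.2, 2.4, -3.3, 0, 0, -12],
  [-3.1, 3.4, -3.3, 0, 0, -17],
  [-4, 4.3, -3.3, 0, 0, -22],
  [-4.7, 5, -3.3, 0, 0, -25],
])

```text
time: 4.32
position: [0.4804, 0.1525, 0.1218]
orientation: [0.793, 0.61, -0.0, 0.0]
ft_force: [0.1, -0.7, -1.6]
opening: 0.663
grip_force: 30.0
```

```bash
python3 d.py .5038,-.0153,.12,5
```

```text
t 4.32 p [0.4804 0.1525 0.1218] psi -14.86 op 62.4 gf 30.0 F [ 0.1 -0.7 -1.6] j [ 0.23  0.31  1.76 -0.    1.08  0.49]
.5038,-.0153,.12,5 -> [-5.21, 2.19, 0.06, -0.0, 0.0, -19.9]
```

Request:
send_rows([
  [-1.1, 0.5, 0, 0, 0, -4],
  [-2.2, 1, 0, 0, 0, -9],
  [-3.3, 1.4, 0, 0, 0, -14],
  [-4.3, 1.8, 0, 0, 0, -18],
  [-5, 2.1, 0, 0, 0, -20],
  [-5.2, 2.2, 0, 0, 0, -20],
  [-5.2, 2.2, 0, 0, 0, -20],
  [-5.2, 2.2, 0, 0, 0, -20],
])

```text
time: 4.98
position: [0.5036, -0.0122, 0.1218]
orientation: [0.677, 0.736, -0.0, -0.0]
ft_force: [0.2, -0.1, -1.7]
opening: 0.66
grip_force: 30.0
```

```bash
python3 d.py .5038,-.0153,.045,5 ; python3 -c "
from h import *
c=robot.snapshot('wrist');cv2.imwrite('pics/w2.png',c['img'])
print(proj(c,[[.4918,.1144,.024],[.5159,-.145,.018]]))
c=robot.snapshot('top');cv2.imwrite('pics/t2.png',crop(c['img'],220,115,200,150,4))"
```

```text
t 4.98 p [ 0.5036 -0.0122  0.1218] psi 4.82 op 62.1 gf 30.0 F [ 0.2 -0.1 -1.7] j [-0.1   0.31  1.76  0.    1.08 -0.18]
.5038,-.0153,.045,5 -> [-0.1, -0.0, 2.56, -0.0, -0.0, -0.2]
[[278.73917274  70.45301302]
 [281.0861212  334.64875122]]
```

View pics/w2.png

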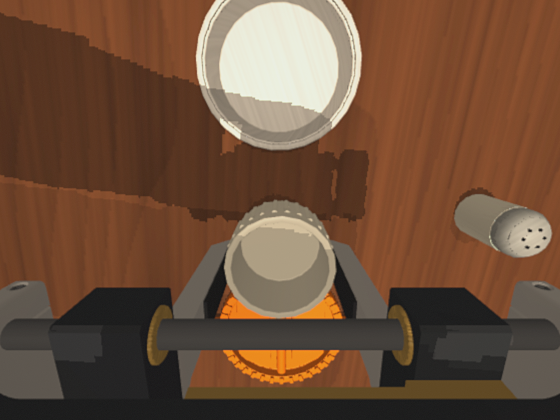

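```bash
python3 -c "
from h import *
c=robot.snapshot('wrist');p=robot.observe()['position']
a=np.linspace(0,6.283,200)
for z,r in((.1403,.0315),(.1403,.0275)):
  for off in((0,0),(0,.004)):
    P=proj(c,np.c_[p[0]+off[0]+r*np.cos(a),p[1]+off[1]+r*np.sin(a),0*a+z]);print(z,r,off,P.min(0),P.max(0))
a=proj(c,np.c_[.4918+.068*np.cos(a),.1144+.068*np.sin(a),0*a+.024]);print(a.min(0),a.max(0))
cv2.imwrite('pics/w2c.png',crop(c['img'],190,130,180,200,3))"
```

```text
0.1403 0.0315 (0, 0) [223.85217151 223.11291579] [336.73807301 325.493586  ]
0.1403 0.0315 (0, 0.004) [224.10585276 215.88704988] [337.73023685 319.6121936 ]
0.1403 0.0275 (0, 0) [231.03115651 230.26613409] [329.55695693 319.59018906]
0.1403 0.0275 (0, 0.004) [231.3317159  223.13872901] [330.50189019 313.63505302]
[196.51225337 -25.76347485] [361.4067087  154.90970485]
```

View pics/w2c.png

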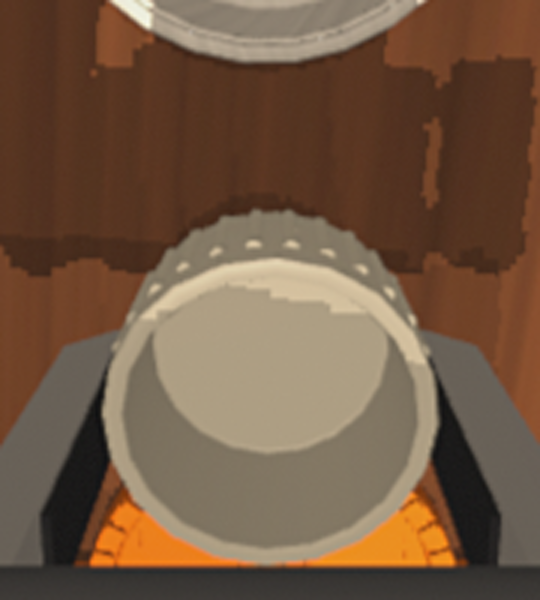

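Request:
send_rows([
  [-0.2, 0, 0.8, 0, 0, 0],
  [-0.2, 0, 1.8, 0, 0, 0],
  [-0.2, 0, 2.6, 0, 0, 0],
  [-0.2, 0, 2.9, 0, 0, 0],
  [-0.2, 0, 2.9, 0, 0, 0],
  [-0.2, 0, 2.9, 0, 0, 0],
])

```text
time: 5.63
position: [0.5046, -0.0182, 0.0356]
orientation: [0.676, 0.737, 0.0, 0.0]
ft_force: [0.2, 0.2, -1.1]
opening: 0.659
grip_force: 30.0
```

```bash
python3 d.py .5038,-.0183,.0235,5
```

```text
t 5.63 p [ 0.5046 -0.0182  0.0356] psi 4.94 op 62.0 gf 30.0 F [ 0.2  0.2 -1.1] j [-0.11  0.44  1.81  0.    0.89 -0.19]
.5038,-.0183,.0235,5 -> [0.0, -0.03, 0.4, 0.0, 0.0, -0.1]
```

Lower, release, back off upward.

Request:
send_rows([
  [0, 0, 0.2, 0, 0, 0],
  [0, 0, 0.35, 0, 0, 0],
  [0, 0, 0.39, 0, 0, 0],
  [0, 0, 0.39, 0, 0, 0],
  [0, 0, 0.39, 0, 0, 0],
])

```text
time: 6.05
position: [0.5045, -0.0188, 0.0236]
orientation: [0.676, 0.737, 0.0, 0.0]
ft_force: [-0.4, -0.2, -1.2]
opening: 0.665
grip_force: 30.0
```

Request:
send_rows([
  [0, 0, 0, 0, 0, 0],
  [0, 0, 0, 0, 0, 0],
  [0, 0, 0, 0, 0, 0],
  [0, 0, 0, 0, 0, 0],
  [0, 0, 0, 0, 0, 0],
], grip=86)

```text
time: 6.47
position: [0.5043, -0.0187, 0.0233]
orientation: [0.676, 0.737, 0.0, 0.0]
ft_force: [-0.0, -0.6, 0.1]
opening: 0.913
grip_force: 0.0
```

Request:
send_rows([
  [0, 0, -0.8, 0, 0, 0],
  [0, 0, -2, 0, 0, 0],
  [0, 0, -3.2, 0, 0, 0],
  [-1.2, 0, -4.2, 0, 0, 0],
  [-2.4, 0.5, -5, 0, 0, 0],
  [-3.6, 0.8, -5.5, 0, 0, 0],
  [-4.8, 1, -5.5, 0, 0, 0],
  [-6, 1.2, -5.5, 0, 0, 0],
])

```text
time: 7.13
position: [0.5563, -0.1972, 0.19]
orientation: [0.676, 0.737, 0.001, 0.001]
ft_force: [0.7, -0.5, -0.3]
opening: 0.916
grip_force: 0.0
```

Request:
send_rows([
  [-1.2, 0, 0, 0, 0, 0],
  [-2.4, 0.2, 0, 0, 0, 0],
  [-3.6, 0.4, 0, 0, 0, 0],
  [-4.4, 0.6, 0, 0, 0, 0],
  [-4.8, 0.8, 0, 0, 0, 0],
  [-5, 0.8, 0, 0, 0, 0],
  [-5, 0.8, 0, 0, 0, 0],
], grip=60)

```text
time: 7.72
position: [0.592, -0.3431, 0.1876]
orientation: [0.677, 0.736, -0.0, -0.0]
ft_force: [-0.6, 1.4, -1.2]
opening: 0.638
grip_force: 0.0
```

```bash
python3 d.py .5828,-.3828,.12,5; python3 -c "
from h import *
c=robot.snapshot('top');cv2.imwrite('pics/t3.png',crop(c['img'],225,170,190,100,4))
w=robot.snapshot('wrist');cv2.imwrite('pics/w3.png',w['img'])"
```

```text
t 7.72 p [ 0.592  -0.3431  0.1876] psi 4.86 op 60.0 gf 0.0 F [-0.6  1.4 -1.2] j [-0.58  0.63  1.12 -0.    1.39 -0.66]
.5828,-.3828,.12,5 -> [-1.29, -0.42, 2.25, -0.0, -0.0, -0.1]
```

View pics/t3.png

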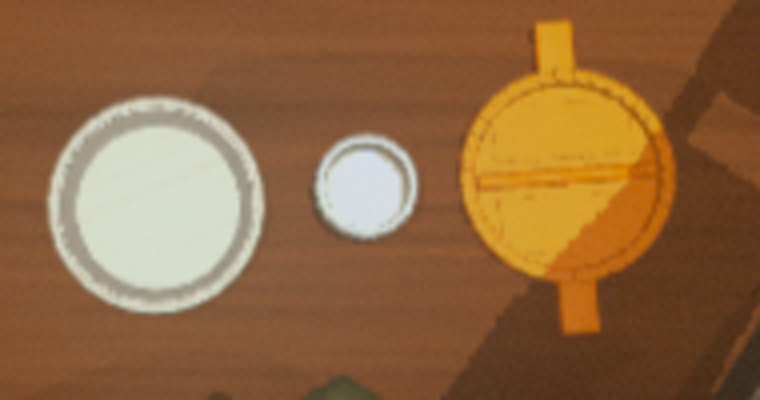

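View pics/w3.png

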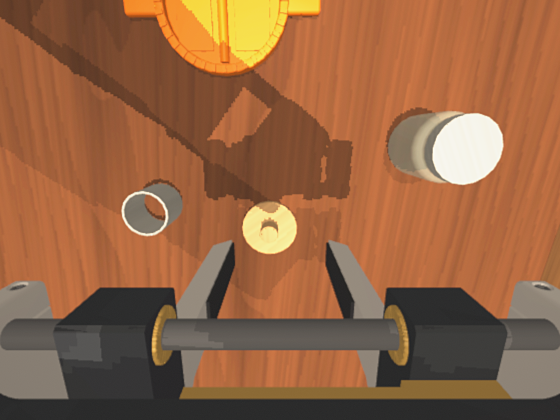

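The ramekin sits between the tin and press, rim centre (367.5,187.5) in the crop. The wrist view shows the lid disc centred at (269.5,227.5), the cutter rim at (145.5,213.5), and the jar well to the side.

```bash
python3 -c "
from h import *
t=robot.snapshot('top');w=robot.snapshot('wrist')
B=lambda x,y:(225+x/4-.375,170+y/4-.375)
r=onz(t,B(367.5,187.5),.042);T=onz(t,B(156.5,205.5),.024);P=onz(t,B(569,175),.018)
m=(T+P)/2;u=(T-P)[:2];u/=np.linalg.norm(u);e=(r-m)[:2]
print('ram',r,'mid',m,'along',e@u,'perp',e@[u[1],-u[0]])
print('lid wrist',onz(w,(269.5,227.5),.008),'top',onz(t,(459.75,189.25),.008),'cut wrist',onz(w,(145.5,213.5),.05))
print('press pred',proj(w,[[.5159,-.145,.018]]))
print('tri lid',tri([t,w],[(459.75,189.25),(269.5,227.5)]),'cut',tri([t,w],[(459.7,241.3),(145.5,213.5)]))
"
```

```text
ram [ 0.50346151 -0.01741304  0.042     ] mid [ 0.50385215 -0.01546779  0.021     ] along -0.0019006056141105075 perp -0.0005694553894072234
lid wrist [ 0.58232436 -0.37908298  0.008     ] top [ 0.58278782 -0.3828216   0.008     ] cut wrist [ 0.44778174 -0.36078092  0.05      ]
press pred [[220.76857165   2.8978138 ]]
tri lid [ 0.58214156 -0.37937041  0.01257595] cut [ 0.44791924 -0.36219033  0.05109867]
```

Request:
send_rows([
  [-0.8, -0.3, 1, 0, 0, 0],
  [-1.25, -0.42, 2.2, 0, 0, 0],
  [-1.25, -0.42, 3.3, 0, 0, 0],
  [-1.25, -0.42, 3.9, 0, 0, 0],
  [-1.25, -0.42, 4, 0, 0, 0],
  [-1.25, -0.42, 4, 0, 0, 0],
])

```text
time: 8.42
position: [0.5828, -0.38, 0.068]
orientation: [0.676, 0.737, -0.0, -0.001]
ft_force: [0.8, -0.5, -0.3]
opening: 0.639
grip_force: 0.0
```

```bash
python3 d.py .5825,-.381,.027,5
```

```text
t 8.42 p [ 0.5828 -0.38    0.068 ] psi 4.95 op 60.0 gf 0.0 F [ 0.8 -0.5 -0.3] j [-0.63  0.77  1.18  0.    1.2  -0.72]
.5825,-.381,.027,5 -> [-0.03, -0.01, 1.37, -0.1, -0.1, -0.1]
```

Request:
send_rows([
  [-0.03, 0, 0.6, 0, 0, 0],
  [-0.03, 0, 1.1, 0, 0, 0],
  [-0.03, 0, 1.35, 0, 0, 0],
  [-0.03, 0, 1.35, 0, 0, 0],
  [-0.03, 0, 1.35, 0, 0, 0],
])

```text
time: 8.83
position: [0.5832, -0.3816, 0.0283]
orientation: [0.676, 0.737, 0.0, 0.0]
ft_force: [0.2, 0.4, 0.2]
opening: 0.642
grip_force: 0.0
```

Request:
send_rows([
  [0, 0, 0, 0, 0, 0],
  [0, 0, 0, 0, 0, 0],
  [0, 0, 0, 0, 0, 0],
  [0, 0, 0, 0, 0, 0],
  [0, 0, 0, 0, 0, 0],
  [0, 0, 0, 0, 0, 0],
  [0, 0, 0, 0, 0, 0],
  [0, 0, 0, 0, 0, 0],
], grip=10)

```text
time: 9.5
position: [0.583, -0.3817, 0.0278]
orientation: [0.676, 0.737, -0.0, 0.0]
ft_force: [-0.3, 0.1, 1.6]
opening: 0.226
grip_force: 30.0
```

```bash
python3 d.py .5828,-.38,.13,5
```

```text
t 9.5 p [ 0.583  -0.3817  0.0278] psi 4.91 op 21.2 gf 30.0 F [-0.3  0.1  1.6] j [-0.63  0.81  1.2  -0.    1.13 -0.72]
.5828,-.38,.13,5 -> [0.06, -0.0, -3.41, 0.0, 0.0, -0.1]
```

Request:
send_rows([
  [0, 0, -1.2, 0, 0, 0],
  [0, 0, -2.4, 0, 0, 0],
  [0.5, 0, -3.4, 0, 0, 0],
  [1.6, -0.2, -3.8, 0, 0, 0],
  [2.8, -0.4, -3.8, 0, 0, 0],
  [4, -0.6, -3.8, 0, 0, 0],
  [5.2, -0.7, -3.8, 0, 0, 0],
  [6.2, -0.8, -3.8, 0, 0, 0],
])

```text
time: 10.17
position: [0.5424, -0.1963, 0.1419]
orientation: [0.676, 0.737, 0.0, -0.0]
ft_force: [0.4, 0.4, -0.6]
opening: 0.228
grip_force: 30.0
```

Request:
send_rows([
  [1.2, -0.2, 0, 0, 0, 0],
  [2.4, -0.4, 0, 0, 0, 0],
  [3.6, -0.5, 0, 0, 0, 0],
  [4.6, -0.6, 0, 0, 0, 0],
  [5.4, -0.7, 0, 0, 0, 0],
  [5.9, -0.75, 0, 0, 0, 0],
  [6.1, -0.8, 0, 0, 0, 0],
  [6.1, -0.8, 0, 0, 0, 0],
])

```text
time: 10.83
position: [0.5035, -0.0174, 0.1419]
orientation: [0.676, 0.737, 0.0, 0.0]
ft_force: [-0.1, -0.5, -0.6]
opening: 0.226
grip_force: 30.0
```

Request:
send_rows([
  [0, 0, 0, 0, 0, 0],
  [0, 0, 0, 0, 0, 0],
])

```text
time: 11.0
position: [0.5038, -0.0191, 0.1417]
orientation: [0.676, 0.736, -0.0, 0.0]
ft_force: [-0.1, -0.2, -0.6]
opening: 0.226
grip_force: 30.0
```

```bash
python3 d.py .5035,-.0174,.0698,5;python3 -c "
from h import *
c=robot.snapshot('wrist');p=robot.observe()['position']
a=np.linspace(0,6.283,200);z=p[2]-.0278+.008
for off in((0,0),(0,.004)):
    P=proj(c,np.c_[p[0]+off[0]+.034*np.cos(a),p[1]+off[1]+.034*np.sin(a),0*a+z]);print(off,P.min(0),P.max(0))
    P=proj(c,np.c_[p[0]+off[0]+.011*np.cos(a),p[1]+off[1]+.011*np.sin(a),0*a+p[2]+.0042]);print(off,P.min(0),P.max(0))
cv2.imwrite('pics/w4.png',crop(c['img'],190,130,180,200,3))"
```

```text
t 11.0 p [ 0.5038 -0.0191  0.1417] psi 4.86 op 21.2 gf 30.0 F [-0.1 -0.2 -0.6] j [-0.11  0.28  1.74 -0.    1.12 -0.2 ]
.5035,-.0174,.0698,5 -> [0.06, -0.01, 2.4, -0.0, 0.0, -0.1]
(0, 0) [230.41714683 201.96728548] [329.78528072 294.45377335]
(0, 0) [261.98693464 248.82720434] [298.29898975 282.08520805]
(0, 0.004) [230.6505986 195.9999605] [330.54886385 289.47602577]
(0, 0.004) [262.44080788 242.56097566] [298.97166429 276.22098133]
```

View pics/w4.png

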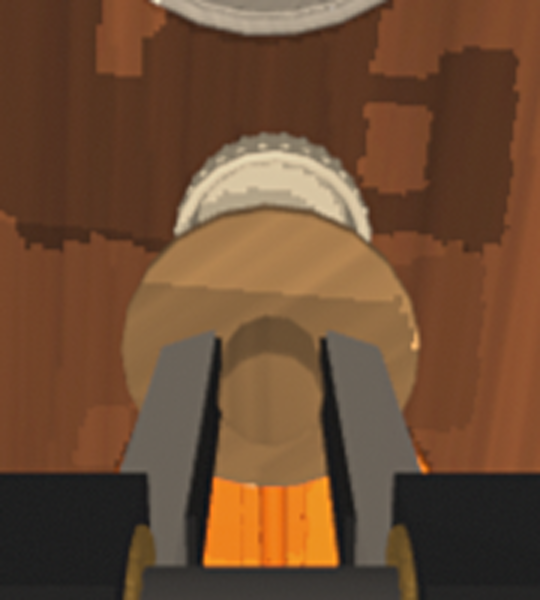

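Lid held level and centred in the jaws (disc spans 121–420 × 206–486 in the crop), right over the ramekin's rim.

Request:
send_rows([
  [0.08, 0, 0.7, 0, 0, 0],
  [0.08, 0, 1.4, 0, 0, 0],
  [0.08, 0, 2, 0, 0, 0],
  [0.08, 0, 2.1, 0, 0, 0],
  [0.08, 0, 2.2, 0, 0, 0],
  [0.08, 0, 2.2, 0, 0, 0],
])

```text
time: 11.55
position: [0.5037, -0.0162, 0.076]
orientation: [0.676, 0.737, 0.0, 0.0]
ft_force: [0.0, 0.2, -0.6]
opening: 0.226
grip_force: 30.0
```

```bash
python3 d.py .5035,-.0168,.0698,5
```

```text
t 11.55 p [ 0.5037 -0.0162  0.076 ] psi 4.87 op 21.2 gf 30.0 F [ 0.   0.2 -0.6] j [-0.1   0.37  1.79  0.    0.98 -0.19]
.5035,-.0168,.0698,5 -> [-0.02, -0.01, 0.21, 0.0, 0.0, -0.1]
```

Request:
send_rows([
  [0, 0, 0.08, 0, 0, 0],
  [0, 0, 0.15, 0, 0, 0],
  [0, 0, 0.2, 0, 0, 0],
  [0, 0, 0.2, 0, 0, 0],
  [0, 0, 0.2, 0, 0, 0],
])

```text
time: 11.97
position: [0.5035, -0.0158, 0.0699]
orientation: [0.676, 0.737, 0.0, 0.0]
ft_force: [0.9, -0.2, -0.2]
opening: 0.225
grip_force: 30.0
```

Request:
send_rows([
  [0, 0, 0, 0, 0, 0],
  [0, 0, 0, 0, 0, 0],
  [0, 0, 0, 0, 0, 0],
  [0, 0, 0, 0, 0, 0],
], grip=44)

```text
time: 12.3
position: [0.5035, -0.0158, 0.0698]
orientation: [0.676, 0.737, 0.0, 0.0]
ft_force: [0.2, 0.1, -0.5]
opening: 0.454
grip_force: 0.0
```

Request:
send_rows([
  [0, 0, -0.6, 0, 0, 0],
  [0, 0, -1.6, 0, 0, 0],
  [0, 0, -2.7, 0, 0, 0],
  [-0.6, 0, -3.7, 0, 0, 0],
  [-1.8, -0.3, -4, 0, 0, 0],
  [-3, -0.6, -4, 0, 0, 0],
  [-4.2, -0.9, -4, 0, 0, 0],
  [-5.4, -1.2, -4, 0, 0, 0],
])

```text
time: 12.97
position: [0.4809, -0.1819, 0.1902]
orientation: [0.676, 0.737, 0.0, 0.0]
ft_force: [0.8, -0.5, 0.4]
opening: 0.469
grip_force: 0.0
```

Request:
send_rows([
  [-1.2, -0.3, 0, 0, 0, 0],
  [-2.4, -0.6, 0, 0, 0, 0],
  [-3.6, -0.9, 0, 0, 0, 0],
  [-4.8, -1.2, 0, 0, 0, 0],
  [-5.3, -1.4, 0, 0, 0, 0],
  [-5.4, -1.5, 0, 0, 0, 0],
  [-5.4, -1.5, 0, 0, 0, 0],
], grip=80)

```text
time: 13.55
position: [0.4498, -0.346, 0.1894]
orientation: [0.677, 0.736, -0.0, -0.0]
ft_force: [-0.4, 0.2, -0.3]
opening: 0.848
grip_force: 0.0
```

```bash
python3 d.py .4478,-.363,.08,5 .4478,-.363,.03,5; python3 -c "
from h import *
c=robot.snapshot('top');I=crop(c['img'],285,185,65,65,8);J=I.copy()
a=np.linspace(0,6.283,200);P=proj(c,np.c_[.5035+.034*np.cos(a),-.0174+.034*np.sin(a),0*a+.05])
P=(P-[285,185]+.5)*8-.5
cv2.polylines(I,[P.round().astype(int)],True,(255,0,0),1);print(P.min(0),P.max(0))
cv2.imwrite('pics/t5.png',I)"
```

```text
t 13.55 p [ 0.4498 -0.346   0.1894] psi 4.81 op 79.7 gf 0.0 F [-0.4  0.2 -0.3] j [-0.72  0.36  1.51  0.    1.27 -0.8 ]
.4478,-.363,.08,5 -> [-0.56, -0.11, 3.65, -0.0, -0.0, -0.2]
.4478,-.363,.03,5 -> [-0.56, -0.11, 5.31, -0.0, -0.0, -0.2]
[145.88073031 143.04017965] [367.47969358 363.20415067]
```

View pics/t5.png

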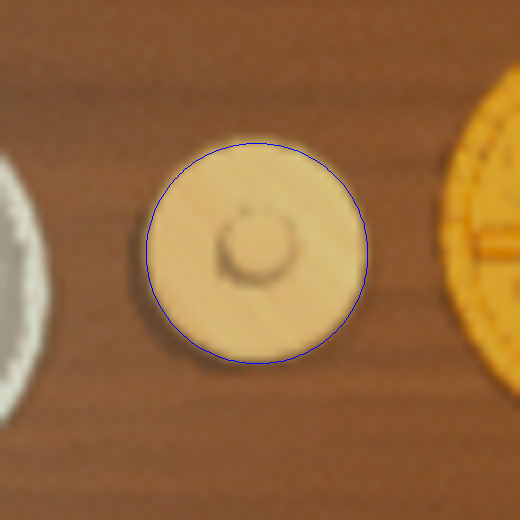

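Lid sits exactly centred on the ramekin (matches the drawn circle at centre (257,253)). Now the cutter.

Request:
send_rows([
  [-0.5, -0.1, 1, 0, 0, 0],
  [-0.56, -0.11, 2.2, 0, 0, 0],
  [-0.56, -0.11, 3.3, 0, 0, 0],
  [-0.56, -0.11, 3.6, 0, 0, 0],
  [-0.56, -0.11, 3.6, 0, 0, 0],
])

```text
time: 14.02
position: [0.4483, -0.3607, 0.08]
orientation: [0.676, 0.737, 0.0, -0.002]
ft_force: [0.3, 0.7, 0.2]
opening: 0.848
grip_force: 0.0
```

```bash
python3 d.py .4478,-.363,.036,5
```

```text
t 14.02 p [ 0.4483 -0.3607  0.08  ] psi 4.99 op 79.7 gf 0.0 F [0.3 0.7 0.2] j [-0.74  0.51  1.58  0.    1.06 -0.83]
.4478,-.363,.036,5 -> [-0.08, -0.02, 1.47, -0.2, -0.2, -0.0]
```

Request:
send_rows([
  [-0.05, -0.02, 0.7, 0, 0, 0],
  [-0.05, -0.02, 1.3, 0, 0, 0],
  [-0.05, -0.02, 1.47, 0, 0, 0],
  [-0.05, -0.02, 1.47, 0, 0, 0],
  [-0.05, -0.02, 1.47, 0, 0, 0],
])

```text
time: 14.43
position: [0.449, -0.3643, 0.0396]
orientation: [0.676, 0.737, 0.0, 0.001]
ft_force: [-0.5, -0.7, 0.7]
opening: 0.852
grip_force: 0.0
```

Request:
send_rows([
  [0, 0, 0, 0, 0, 0],
  [0, 0, 0, 0, 0, 0],
  [0, 0, 0, 0, 0, 0],
  [0, 0, 0, 0, 0, 0],
  [0, 0, 0, 0, 0, 0],
  [0, 0, 0, 0, 0, 0],
  [0, 0, 0, 0, 0, 0],
], grip=30)

```text
time: 15.02
position: [0.4482, -0.3642, 0.0379]
orientation: [0.676, 0.737, 0.0, 0.0]
ft_force: [-1.7, 1.1, 3.9]
opening: 0.526
grip_force: 30.0
```

```bash
python3 d.py .4478,-.363,.16,5 .43,-.12,.16,5 .4918,.1144,.14,5
```

```text
t 15.02 p [ 0.4482 -0.3642  0.0379] psi 4.9 op 49.4 gf 30.0 F [-1.7  1.1  3.9] j [-0.75  0.57  1.6   0.    0.98 -0.83]
.4478,-.363,.16,5 -> [0.04, -0.01, -4.07, 0.0, 0.0, -0.1]
.43,-.12,.16,5 -> [8.16, 0.09, -4.07, 0.0, 0.0, -0.1]
.4918,.1144,.14,5 -> [15.77, 2.81, -3.4, 0.0, 0.0, -0.1]
```

Request:
send_rows([
  [0, 0, -1.2, 0, 0, 0],
  [0, 0, -2.4, 0, 0, 0],
  [0.8, 0.1, -3.4, 0, 0, 0],
  [2, 0.3, -3.9, 0, 0, 0],
  [3.3, 0.6, -3.9, 0, 0, 0],
  [4.6, 0.8, -3.9, 0, 0, 0],
  [5.9, 1, -3.9, 0, 0, 0],
  [7.2, 1.3, -3.9, 0, 0, 0],
])

```text
time: 15.68
position: [0.4679, -0.1438, 0.1547]
orientation: [0.676, 0.737, -0.0, 0.0]
ft_force: [0.3, -0.6, -0.8]
opening: 0.527
grip_force: 30.0
```

Request:
send_rows([
  [1.3, 0.2, 0, 0, 0, 0],
  [2.6, 0.4, 0, 0, 0, 0],
  [3.9, 0.7, 0, 0, 0, 0],
  [5.2, 0.9, 0, 0, 0, 0],
  [6.5, 1.2, 0, 0, 0, 0],
  [7.6, 1.4, 0, 0, 0, 0],
  [8.3, 1.5, 0, 0, 0, 0],
  [8.6, 1.5, 0, 0, 0, 0],
])

```text
time: 16.35
position: [0.4911, 0.1179, 0.1544]
orientation: [0.675, 0.738, 0.0, -0.0]
ft_force: [-0.3, -0.0, -0.7]
opening: 0.529
grip_force: 30.0
```

Request:
send_rows([
  [0, 0, 0.8, 0, 0, 0],
  [0, 0, 1.6, 0, 0, 0],
  [0, 0, 1.8, 0, 0, 0],
  [0, 0, 1.8, 0, 0, 0],
])

```text
time: 16.68
position: [0.4904, 0.1146, 0.0993]
orientation: [0.676, 0.737, -0.001, -0.001]
ft_force: [-0.1, -0.1, -0.4]
opening: 0.527
grip_force: 30.0
```

```bash
python3 d.py .4918,.1144,.0419,5;python3 -c "
from h import *
c=robot.snapshot('wrist');p=robot.observe()['position']
a=np.linspace(0,6.283,200);k=np.c_[np.cos(a),np.sin(a),0*a]
for n,P in dict(tin=[.4918,.1144,.024]+.068*k,cut=[p[0],p[1],p[2]+.0121]+.025*k).items():
    P=proj(c,P);print(n,P.min(0),P.max(0))
cv2.imwrite('pics/w6.png',crop(c['img'],150,100,260,220,3))"
```

```text
t 16.68 p [0.4904 0.1146 0.0993] psi 4.87 op 49.5 gf 30.0 F [-0.1 -0.1 -0.4] j [ 0.16  0.34  1.77 -0.    1.03  0.07]
.4918,.1144,.0419,5 -> [-0.01, 0.05, 1.91, -0.2, 0.0, -0.1]
tin [203.49060229 145.42672739] [360.56144243 295.34953989]
cut [238.02560356 231.5786794 ] [325.06186658 310.77780226]
```

View pics/w6.png

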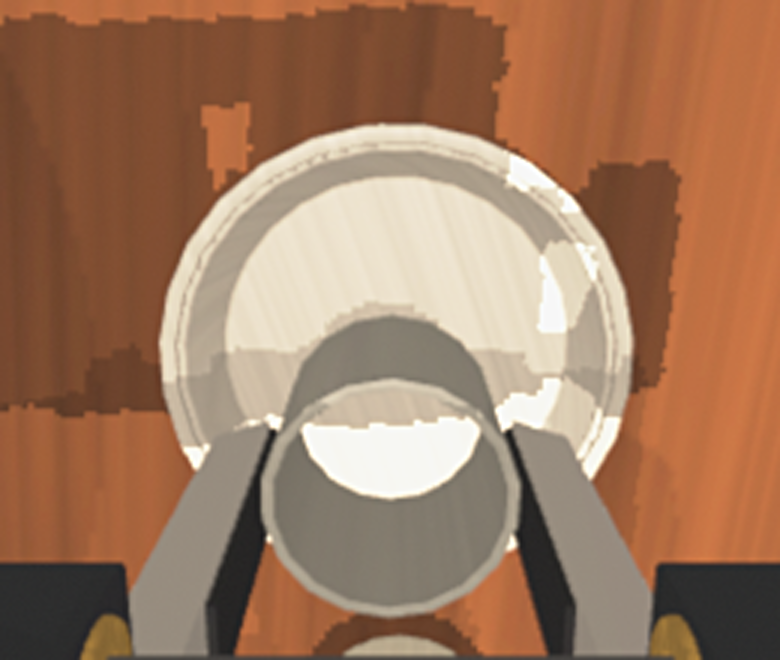

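Cutter (rim centre (391,498) in the crop) is centred over the tin; both show the same small camera bias. Lower it.

Request:
send_rows([
  [0, 0.04, 0.6, 0, 0, 0],
  [0, 0.04, 1.2, 0, 0, 0],
  [0, 0.04, 1.7, 0, 0, 0],
  [0, 0.04, 1.8, 0, 0, 0],
  [0, 0.04, 1.88, 0, 0, 0],
  [0, 0.04, 1.88, 0, 0, 0],
  [0, 0.04, 1.88, 0, 0, 0],
])

```text
time: 17.32
position: [0.4932, 0.1154, 0.0455]
orientation: [0.676, 0.737, 0.001, 0.001]
ft_force: [-0.0, -0.6, -0.2]
opening: 0.527
grip_force: 30.0
```

```bash
python3 d.py .4918,.1144,.0419,5
```

```text
t 17.32 p [0.4932 0.1154 0.0455] psi 4.9 op 49.6 gf 30.0 F [-0.  -0.6 -0.2] j [0.16 0.43 1.8  0.   0.91 0.07]
.4918,.1144,.0419,5 -> [-0.03, -0.05, 0.12, 0.1, -0.0, -0.1]
```

Request:
send_rows([
  [-0.03, -0.03, 0.06, 0, 0, 0],
  [-0.03, -0.03, 0.11, 0, 0, 0],
  [-0.03, -0.03, 0.11, 0, 0, 0],
  [-0.03, -0.03, 0.11, 0, 0, 0],
])

```text
time: 17.65
position: [0.492, 0.1145, 0.0419]
orientation: [0.676, 0.737, 0.0, 0.0]
ft_force: [-2.5, -0.7, 8.4]
opening: 0.528
grip_force: 30.0
```

Request:
send_rows([
  [0, 0, 0, 0, 0, 0],
  [0, 0, 0, 0, 0, 0],
  [0, 0, 0, 0, 0, 0],
  [0, 0, 0, 0, 0, 0],
  [0, 0, 0, 0, 0, 0],
], grip=70)

```text
time: 18.07
position: [0.4916, 0.1145, 0.0409]
orientation: [0.676, 0.737, -0.0, -0.0]
ft_force: [-0.9, 0.6, 1.0]
opening: 0.745
grip_force: 0.0
```

Request:
send_rows([
  [0, 0, -0.8, 0, 0, 0],
  [0, 0, -2, 0, 0, 0],
  [0, 0, -3.2, 0, 0, 0],
  [0.5, 0.2, -4.3, 0, 0, -6],
  [1.6, 0.7, -5, 0, 0, -13],
  [2.7, 1.2, -5, 0, 0, -20],
  [3.8, 1.6, -5, 0, 0, -27],
  [4.8, 2, -5, 0, 0, -34],
])

```text
time: 18.73
position: [0.5393, 0.265, 0.1913]
orientation: [0.428, 0.904, 0.0, 0.0]
ft_force: [0.6, 0.3, 0.2]
opening: 0.745
grip_force: 0.0
```

```bash
python3 d.py .5690,.361,.19,60; python3 -c "
from h import *
c=robot.snapshot('top');cv2.imwrite('pics/t7.png',c['img'])"
```

```text
t 18.73 p [0.5393 0.265  0.1913] psi 39.26 op 70.0 gf 0.0 F [0.6 0.3 0.2] j [ 0.4   0.44  1.4   0.    1.3  -0.29]
.5690,.361,.19,60 -> [1.85, 2.79, 0.05, 0.0, 0.0, -20.7]
```

Request:
send_rows([
  [0.6, 0.9, 0, 0, 0, -6],
  [1.2, 1.8, 0, 0, 0, -12],
  [1.7, 2.5, 0, 0, 0, -18],
  [1.85, 2.8, 0.2, 0, 0, -20.7],
  [1.85, 2.8, 1.1, 0, 0, -20.7],
  [1.85, 2.8, 2, 0, 0, -20.7],
  [1.85, 2.8, 2.3, 0, 0, -20.7],
  [1.85, 2.8, 2.3, 0, 0, -20.7],
], grip=90)

```text
time: 19.45
position: [0.5686, 0.3584, 0.1192]
orientation: [0.262, 0.965, -0.002, -0.002]
ft_force: [0.2, -0.6, 0.4]
opening: 0.957
grip_force: 0.0
```

```bash
python3 d.py .5688,.361,.04,60; python3 -c "
from h import *
c=robot.snapshot('wrist');cv2.imwrite('pics/w8.png',c['img']);t=robot.snapshot('top')
a=np.linspace(0,6.283,200);k=np.c_[np.cos(a),np.sin(a),0*a]
print(proj(c,[[.5686,.36,.07],[.4918,.1144,.024]]))
# cutter-in-tin check: bright rim ring search by template of projected circles
g=cv2.cvtColor(t['img'],cv2.COLOR_BGR2GRAY).astype(np.float32)
gm=cv2.GaussianBlur(g,(3,3),0)
def fit(r,z,x0,y0,sign=1,R=.012):
    best=[]
    for dx in np.arange(-R,R+1e-9,.001):
        for dy in np.arange(-R,R+1e-9,.001):
            v=[]
            for rr in(r-.002,r+.003):
                P=proj(t,[x0+dx,y0+dy,z]+rr*k).astype(np.float32);v.append(cv2.remap(gm,P[:,0:1],P[:,1:2],cv2.INTER_LINEAR).ravel())
            best.append((sign*np.mean(v[0]-v[1]),x0+dx,y0+dy))
    return max(best)
print('tin',fit(.068,.024,.4918,.1144));print('cut',fit(.025,.054,.4918,.1144,-1),fit(.025,.054,.4918,.1144,1))
print('lid',fit(.034,.05,.5035,-.0174))
"
```

```text
t 19.45 p [0.5686 0.3584 0.1192] psi 59.6 op 90.0 gf 0.0 F [ 0.2 -0.6  0.4] j [ 0.51  0.66  1.23  0.    1.25 -0.53]
.5688,.361,.04,60 -> [0.03, 0.09, 2.64, -0.2, -0.1, -0.4]
[[281.2359711  234.60972444]
 [ 27.82746912 274.09459154]]
tin (np.float32(70.720245), np.float64(0.4928), np.float64(0.11540000000000002))
cut (np.float32(44.278), np.float64(0.4898), np.float64(0.11340000000000001)) (np.float32(5.0386753), np.float64(0.4828), np.float64(0.10740000000000001))
lid (np.float32(62.04389), np.float64(0.5045), np.float64(-0.01739999999999999))
```

Request:
send_rows([
  [0.02, 0.05, 0.6, 0, 0, 0],
  [0.02, 0.05, 1.4, 0, 0, 0],
  [0.02, 0.05, 2.1, 0, 0, 0],
  [0.02, 0.05, 2.6, 0, 0, 0],
  [0.02, 0.05, 2.6, 0, 0, 0],
  [0.02, 0.05, 2.6, 0, 0, 0],
])

```text
time: 20.05
position: [0.5704, 0.3608, 0.0455]
orientation: [0.262, 0.965, 0.0, 0.0]
ft_force: [0.8, 0.1, 1.0]
opening: 0.956
grip_force: 0.0
```

Request:
send_rows([
  [0, 0, 0, 0, 0, 0],
  [0, 0, 0, 0, 0, 0],
  [0, 0, 0, 0, 0, 0],
  [0, 0, 0, 0, 0, 0],
  [0, 0, 0, 0, 0, 0],
  [0, 0, 0, 0, 0, 0],
  [0, 0, 0, 0, 0, 0],
  [0, 0, 0, 0, 0, 0],
], grip=40)

```text
time: 20.72
position: [0.5701, 0.3607, 0.0444]
orientation: [0.262, 0.965, 0.0, 0.0]
ft_force: [-0.2, 0.1, 3.8]
opening: 0.622
grip_force: 29.9
```

```bash
python3 d.py .57,.36,.16,60 .65,.18,.17,50 .595,-.007,.16,40
```

```text
t 20.72 p [0.5701 0.3607 0.0444] psi 59.61 op 58.5 gf 29.9 F [-0.2  0.1  3.8] j [ 0.51  0.75  1.27 -0.    1.12 -0.53]
.57,.36,.16,60 -> [-0.01, -0.02, -3.85, 0.0, 0.0, -0.4]
.65,.18,.17,50 -> [-5.35, -3.85, -4.19, 0.0, 0.0, 9.6]
.595,-.007,.16,40 -> [-6.92, -10.15, -3.86, 0.0, 0.0, 19.6]
```

Request:
send_rows([
  [0, 0, -1.2, 0, 0, 0],
  [0, 0, -2.4, 0, 0, 0],
  [-0.3, -0.5, -3.4, 0, 0, 2],
  [-1, -1.5, -3.8, 0, 0, 4],
  [-1.7, -2.5, -3.8, 0, 0, 7],
  [-2.4, -3.5, -3.8, 0, 0, 9],
  [-3, -4.5, -3.8, 0, 0, 11],
  [-3.5, -5.2, -3.8, 0, 0, 13],
])

```text
time: 21.38
position: [0.581, 0.1703, 0.1577]
orientation: [0.371, 0.929, -0.0, -0.0]
ft_force: [0.6, -0.0, -1.5]
opening: 0.622
grip_force: 29.9
```

```bash
python3 d.py .5947,-.0095,.155,40
```

```text
t 21.38 p [0.581  0.1703 0.1577] psi 46.45 op 58.5 gf 29.9 F [ 0.6 -0.  -1.5] j [ 0.22  0.48  1.42 -0.    1.24 -0.59]
.5947,-.0095,.155,40 -> [-4.46, -4.03, 0.09, -0.1, -0.0, 6.5]
```

Request:
send_rows([
  [-0.9, -0.8, 0, 0, 0, 2],
  [-1.8, -1.6, 0, 0, 0, 4],
  [-2.7, -2.4, 0, 0, 0, 6],
  [-3.6, -3.2, 0, 0, 0, 6.5],
  [-4.2, -3.8, 0, 0, 0, 6.5],
  [-4.45, -4, 0.3, 0, 0, 6.5],
  [-4.45, -4, 1, 0, 0, 6.5],
  [-4.45, -4, 1.6, 0, 0, 6.5],
])

```text
time: 22.05
position: [0.5959, -0.0063, 0.1086]
orientation: [0.422, 0.906, 0.0, -0.0]
ft_force: [0.6, 0.1, -2.7]
opening: 0.616
grip_force: 29.9
```

Request:
send_rows([
  [0, 0, 0.8, 0, 0, 0],
  [0, 0, 1.2, 0, 0, 0],
  [0, 0, 1.2, 0, 0, 0],
  [0, 0, 1.2, 0, 0, 0],
])

```text
time: 22.38
position: [0.596, -0.0055, 0.0738]
orientation: [0.422, 0.907, -0.0, -0.0]
ft_force: [0.0, 0.4, -0.7]
opening: 0.619
grip_force: 29.9
```

```bash
python3 d.py .5947,-.0095,.0444,40
```

```text
t 22.38 p [ 0.596  -0.0055  0.0738] psi 40.13 op 58.2 gf 29.9 F [ 0.   0.4 -0.7] j [-0.07  0.55  1.52  0.    1.07 -0.77]
.5947,-.0095,.0444,40 -> [-0.07, -0.12, 0.98, -0.0, -0.0, 0.1]
```

Request:
send_rows([
  [-0.07, -0.12, 0.3, 0, 0, 0],
  [-0.07, -0.12, 0.6, 0, 0, 0],
  [-0.07, -0.12, 0.8, 0, 0, 0],
  [-0.07, -0.12, 0.88, 0, 0, 0],
  [-0.07, -0.12, 0.88, 0, 0, 0],
  [-0.07, -0.12, 0.88, 0, 0, 0],
])

```text
time: 22.88
position: [0.5947, -0.0099, 0.0476]
orientation: [0.422, 0.907, 0.0, 0.0]
ft_force: [-0.9, 0.3, -1.6]
opening: 0.617
grip_force: 29.9
```

```bash
python3 d.py .5947,-.0095,.0444,40
```

```text
t 22.88 p [ 0.5947 -0.0099  0.0476] psi 40.11 op 58.0 gf 29.9 F [-0.9  0.3 -1.6] j [-0.08  0.59  1.54  0.    1.02 -0.78]
.5947,-.0095,.0444,40 -> [0.01, 0.01, 0.11, 0.0, -0.0, 0.1]
```

Request:
send_rows([
  [0, 0, 0.06, 0, 0, 0],
  [0, 0, 0.1, 0, 0, 0],
  [0, 0, 0.1, 0, 0, 0],
  [0, 0, 0.1, 0, 0, 0],
])

```text
time: 23.22
position: [0.5947, -0.0099, 0.0446]
orientation: [0.422, 0.907, 0.0, 0.0]
ft_force: [-0.1, -0.0, -1.8]
opening: 0.621
grip_force: 29.9
```

Request:
send_rows([
  [0, 0, 0, 0, 0, 0],
  [0, 0, 0, 0, 0, 0],
  [0, 0, 0, 0, 0, 0],
  [0, 0, 0, 0, 0, 0],
  [0, 0, 0, 0, 0, 0],
], grip=78)

```text
time: 23.63
position: [0.5947, -0.0099, 0.0447]
orientation: [0.422, 0.907, 0.0, 0.0]
ft_force: [0.2, 0.0, -0.4]
opening: 0.828
grip_force: 0.0
```

Request:
send_rows([
  [0, 0, -0.6, 0, 0, 0],
  [0, 0, -1.6, 0, 0, 0],
  [0, 0, -2.8, 0, 0, 0],
  [0, 0, -3.8, 0, 0, 6],
  [-0.5, 0.7, -4.2, 0, 0, 13],
  [-1, 1.4, -4.2, 0, 0, 20],
  [-1.5, 2.1, -4.2, 0, 0, 27],
  [-2, 2.8, -4.2, 0, 0, 34],
])

```text
time: 24.3
position: [0.6987, -0.0015, 0.1711]
orientation: [0.671, 0.742, 0.0, 0.0]
ft_force: [0.3, -0.6, 0.1]
opening: 0.83
grip_force: 0.0
```

Request:
send_rows([
  [0, 0, 0, 0, 0, 0],
  [0, 0, 0, 0, 0, 0],
], grip=64)

```text
time: 24.47
position: [0.6978, -0.0016, 0.1694]
orientation: [0.668, 0.744, -0.0, -0.001]
ft_force: [-0.5, 0.3, -0.6]
opening: 0.726
grip_force: 0.0
```

```bash
python3 d.py .70,-.0005,.085,5 .70,-.0005,.032,5
```

```text
t 24.47 p [ 0.6978 -0.0016  0.1694] psi 6.17 op 68.3 gf 0.0 F [-0.5  0.3 -0.6] j [-0.05  0.68  1.09 -0.    1.38 -0.16]
.70,-.0005,.085,5 -> [0.03, 0.08, 2.81, -0.1, -0.0, 1.2]
.70,-.0005,.032,5 -> [0.03, 0.08, 4.58, -0.1, -0.0, 1.2]
```

Request:
send_rows([
  [0.03, 0.08, 0.9, 0, 0, 1],
  [0.03, 0.08, 1.8, 0, 0, 1],
  [0.03, 0.08, 2.5, 0, 0, 1],
  [0.03, 0.08, 2.5, 0, 0, 1],
  [0.03, 0.08, 2.5, 0, 0, 1],
])

```text
time: 24.88
position: [0.6991, -0.0006, 0.0957]
orientation: [0.674, 0.738, -0.0, -0.001]
ft_force: [0.1, 0.4, -0.1]
opening: 0.679
grip_force: 0.0
```

```bash
python3 d.py .70,-.0005,.032,5
```

```text
t 24.88 p [ 6.991e-01 -6.000e-04  9.570e-02] psi 5.18 op 63.8 gf 0.0 F [ 0.1  0.4 -0.1] j [-0.05  0.74  1.15  0.    1.25 -0.14]
.70,-.0005,.032,5 -> [0.0, 0.03, 2.12, -0.1, -0.0, 0.2]
```

Request:
send_rows([
  [0, 0.03, 0.6, 0, 0, 0],
  [0, 0.03, 1.2, 0, 0, 0],
  [0, 0.03, 1.8, 0, 0, 0],
  [0, 0.03, 2.1, 0, 0, 0],
  [0, 0.03, 2.1, 0, 0, 0],
])

```text
time: 25.3
position: [0.7004, -0.0005, 0.0323]
orientation: [0.675, 0.738, -0.0, -0.0]
ft_force: [-0.1, 0.3, 1.2]
opening: 0.683
grip_force: 0.0
```

Request:
send_rows([
  [0, 0, 0, 0, 0, 0],
  [0, 0, 0, 0, 0, 0],
  [0, 0, 0, 0, 0, 0],
  [0, 0, 0, 0, 0, 0],
  [0, 0, 0, 0, 0, 0],
  [0, 0, 0, 0, 0, 0],
], grip=24)

```text
time: 25.8
position: [0.7013, -0.0005, 0.0339]
orientation: [0.675, 0.738, 0.001, 0.001]
ft_force: [-1.4, -0.1, 6.2]
opening: 0.446
grip_force: 30.0
```

```bash
python3 d.py .70,-.0005,.17,5 .5269,-.2635,.15,5
```

```text
t 25.8 p [ 7.013e-01 -5.000e-04  3.390e-02] psi 5.11 op 41.9 gf 30.0 F [-1.4 -0.1  6.2] j [-0.05  0.82  1.18 -0.    1.14 -0.14]
.70,-.0005,.17,5 -> [0.0, -0.04, -4.54, 0.1, 0.0, 0.1]
.5269,-.2635,.15,5 -> [-8.21, -6.56, -3.88, 0.1, 0.0, 0.1]
```

Request:
send_rows([
  [0, 0, -1.2, 0, 0, 0],
  [0, 0, -2.4, 0, 0, 0],
  [-0.5, -0.4, -3.4, 0, 0, 0],
  [-1.4, -1.1, -3.9, 0, 0, 0],
  [-2.4, -1.9, -3.9, 0, 0, 0],
  [-3.4, -2.7, -3.9, 0, 0, 0],
  [-4.4, -3.5, -3.9, 0, 0, 0],
  [-5.2, -4.2, -3.9, 0, 0, 0],
])

```text
time: 26.47
position: [0.5876, -0.1689, 0.1498]
orientation: [0.675, 0.738, -0.0, 0.0]
ft_force: [1.3, -0.6, -0.5]
opening: 0.44
grip_force: 30.0
```

Request:
send_rows([
  [-1, -0.8, 0, 0, 0, 0],
  [-2, -1.6, 0, 0, 0, 0],
  [-2.7, -2.2, 0, 0, 0, 0],
  [-3, -2.35, 0.4, 0, 0, 0],
  [-3, -2.35, 1.2, 0, 0, 0],
  [-3, -2.35, 2, 0, 0, 0],
  [-3, -2.35, 2.3, 0, 0, 0],
  [-3, -2.35, 2.3, 0, 0, 0],
])

```text
time: 27.13
position: [0.5262, -0.2619, 0.0781]
orientation: [0.675, 0.738, -0.0, -0.002]
ft_force: [0.1, 0.2, -0.8]
opening: 0.443
grip_force: 30.0
```

```bash
python3 d.py .5269,-.2635,.0339,5
```

```text
t 27.13 p [ 0.5262 -0.2619  0.0781] psi 5.13 op 41.7 gf 30.0 F [ 0.1  0.2 -0.8] j [-0.52  0.53  1.54  0.    1.07 -0.61]
.5269,-.2635,.0339,5 -> [-0.06, 0.02, 1.47, -0.2, -0.1, 0.1]
```

Request:
send_rows([
  [-0.06, 0.02, 0.5, 0, 0, 0],
  [-0.06, 0.02, 1, 0, 0, 0],
  [-0.06, 0.02, 1.3, 0, 0, 0],
  [-0.06, 0.02, 1.37, 0, 0, 0],
  [-0.06, 0.02, 1.37, 0, 0, 0],
  [-0.06, 0.02, 1.37, 0, 0, 0],
])

```text
time: 27.63
position: [0.5282, -0.2648, 0.0405]
orientation: [0.675, 0.738, 0.0, 0.001]
ft_force: [0.1, -0.8, -0.9]
opening: 0.442
grip_force: 30.0
```

```bash
python3 d.py .5269,-.2635,.0339,5
```

```text
t 27.63 p [ 0.5282 -0.2648  0.0405] psi 5.12 op 41.6 gf 30.0 F [ 0.1 -0.8 -0.9] j [-0.53  0.59  1.55  0.    1.   -0.62]
.5269,-.2635,.0339,5 -> [0.05, -0.04, 0.22, 0.1, 0.0, 0.1]
```

Request:
send_rows([
  [0.03, -0.03, 0.08, 0, 0, 0],
  [0.03, -0.03, 0.14, 0, 0, 0],
  [0.03, -0.03, 0.16, 0, 0, 0],
  [0.03, -0.03, 0.16, 0, 0, 0],
  [0.03, -0.03, 0.16, 0, 0, 0],
])

```text
time: 28.05
position: [0.5268, -0.2639, 0.0348]
orientation: [0.675, 0.738, 0.0, 0.0]
ft_force: [0.7, -0.8, -1.4]
opening: 0.445
grip_force: 30.0
```

```bash
python3 d.py .5269,-.2635,.0339,5
```

```text
t 28.05 p [ 0.5268 -0.2639  0.0348] psi 5.11 op 41.8 gf 30.0 F [ 0.7 -0.8 -1.4] j [-0.53  0.59  1.56  0.    0.99 -0.62]
.5269,-.2635,.0339,5 -> [0.01, 0.01, 0.03, 0.0, 0.0, 0.1]
```

Request:
send_rows([
  [0, 0, 0.03, 0, 0, 0],
  [0, 0, 0.03, 0, 0, 0],
  [0, 0, 0.03, 0, 0, 0],
])

```text
time: 28.3
position: [0.5268, -0.2639, 0.0338]
orientation: [0.675, 0.738, 0.0, 0.0]
ft_force: [-0.1, 0.5, -0.3]
opening: 0.442
grip_force: 30.0
```

Request:
send_rows([
  [0, 0, 0, 0, 0, 0],
  [0, 0, 0, 0, 0, 0],
  [0, 0, 0, 0, 0, 0],
  [0, 0, 0, 0, 0, 0],
  [0, 0, 0, 0, 0, 0],
], grip=66)

```text
time: 28.72
position: [0.5267, -0.2639, 0.0337]
orientation: [0.675, 0.738, -0.0, -0.0]
ft_force: [0.4, -0.8, -0.5]
opening: 0.701
grip_force: 0.0
```

Request:
send_rows([
  [0, 0, -0.8, 0, 0, 0],
  [0, 0, -2, 0, 0, 0],
  [0, 0, -3.2, 0, 0, 0],
  [0, 0, -4.4, 0, 0, 0],
  [-1, -1, -5.2, 0, 0, 0],
  [-2, -2, -5.5, 0, 0, 0],
  [-3, -3, -5.5, 0, 0, 0],
  [-4, -4, -5.5, 0, 0, 0],
])

```text
time: 29.38
position: [0.4231, -0.3877, 0.1999]
orientation: [0.675, 0.738, -0.0, 0.001]
ft_force: [0.7, 0.1, -0.9]
opening: 0.701
grip_force: 0.0
```

Request:
send_rows([
  [-1, -0.8, 0, 0, 0, 0],
  [-2, -1.6, 0, 0, 0, 0],
  [-3, -2.4, 0, 0, 0, 0],
  [-4, -3, 0, 0, 0, 0],
  [-4.5, -3.5, 0, 0, 0, 0],
  [-4.5, -3.5, 0, 0, 0, 0],
  [-4.5, -3.5, 0, 0, 0, 0],
])

```text
time: 29.97
position: [0.331, -0.5307, 0.1983]
orientation: [0.676, 0.737, 0.0, -0.0]
ft_force: [0.6, 0.2, 0.2]
opening: 0.703
grip_force: 0.0
```

```bash
python3 d.py; python3 -c "
from h import *
c=robot.snapshot('top');cv2.imwrite('pics/t9.png',crop(c['img'],230,130,200,130,4))"
```

```text
t 29.97 p [ 0.331  -0.5307  0.1983] psi 5.01 op 66.0 gf 0.0 F [0.6 0.2 0.2] j [-1.07  0.49  1.31  0.    1.34 -1.16]
```

View pics/t9.png

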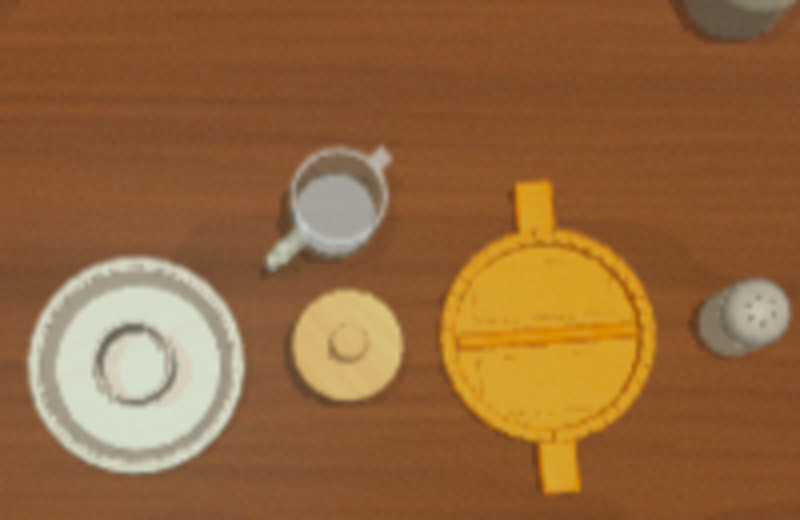

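The final view shows the cutter rim at (136,363) in the tin at (136,364), the lid at (348,346), cup rim (339,197), shaker cap (761,313) and press (549,334), all upright.

```bash
python3 -c "
from h import *
t=robot.snapshot('top')
B=lambda x,y:(230+x/4-.375,130+y/4-.375)
Q={n:onz(t,B(x,y),z)[:2] for n,x,y,z in(('cup',339.5,197.5,.07),('lid',348.5,346,.05),('sh',761,313,.072),('cut',136,363.5,.054),('tin',136.5,364.5,.024),('press',549,334.5,.018))}
u=Q['tin']-Q['press'];L=np.linalg.norm(u);u/=L;v=np.array([u[1],-u[0]])
for n,p in Q.items(): e=p-Q['press'];print(n,p.round(4),'row',(e@u*1000).round(1),'perp',(e@v*1000).round(1))
d=np.linalg.norm(Q['cup']-Q['lid']);print('L/2',L*500,'cup gap',d*1000-31.4-29.2,'sh gap',np.linalg.norm(Q['sh']-Q['press'])*1000-68-21)
"
```

```text
cup [ 0.5924 -0.0104] row 127.4 perp 88.2
lid [ 0.5036 -0.0177] row 128.3 perp -1.0
sh [ 0.5253 -0.2639] row -118.9 perp -1.9
cut [0.4902 0.1125] row 259.1 perp -2.3
tin [0.4924 0.1144] row 260.8 perp 0.0
press [ 0.5163 -0.1453] row 0.0 perp 0.0
L/2 130.38760370443495 cup gap 28.51341910791275 sh gap 29.919787968668516
```

All are within about 2–3 mm. Handing in.

```bash
python3 -c "
from rig import robot
print(robot.hand_in())"
```

```text
the job is handed in; nothing more can be done
None
```

The table is laid as asked and handed in, in about 30 s of robot time: by the top camera everything stands upright within about 2–3 mm of its place, with gaps of about 28.5 mm (cup to ramekin) and 30 mm (shaker to press rim).

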